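Twist a spring channel nut into a strut channel

ROBOT

A 6-joint arm with a two-finger parallel gripper is mounted at the origin on a cart in front of the work surface, level with it; the furniture and walls round the work are solid. World frame = base frame: x ahead of the robot, y to its left, z up, the work surface at z = 0. Lengths are in m, angles in rad, forces in N, time in s.
With the tool pointing down it reaches from about 0.3 to 0.85 m from the base axis. Payload 5.4 kg.
Tool frame: the origin (TCP) lies midway between the tips of the shut fingers; the grasp point (between the pads) lies 19 mm behind it; z points along the fingers, y is the line along which they close (so a half turn about z gives the same grasp; the last joint's range is limited). The gripper opens to 85 mm and grips with 20 to 120 N. Pads are 22 mm wide; open, the fingers measure 114 mm over their backs; the gripper's body (76 mm by 85 mm) begins 54 mm behind the grasp point. The pads swing forward as they close: fully open they stand 13 mm farther back than shut.
Start: joints at [1.064, 0.158, 1.597, -0, 1.386, -0.21], TCP at [0.168, 0.55, 0.231] pointing down, gripper open.
Joint ranges: [-2.91, 2.91], [-0.94, 2.29], [0.18, 2.7], [-1.29, 4.43], [0.17, 2.64], [-3, 3]. Speed limits (rad/s): [2.57, 2.57, 3.14, 3.14, 3.14, 3.14].

INTERFACE

Orientations are given as a rotation vector (axis times angle).
In Python, from bench import * gives the robot as it stands.
- The arm moves only by the tool play_rows, never from a script. Its argument "steps" is a list of rows, each a list of 3 entries, a list of its own where there are three numbers: the shift along the tool's x, y, z in units of 40 mm (1.0 is 40 mm), then the turn about the tool's z in units of 6 degrees (1.0 is 6 degrees), then the finger opening in mm, from 0 to 85.4. A call has 1 to 12 rows; each row is the pose to reach, as a shift and turn from the pose commanded when the call began, along the tool's axes at that moment; what a row does not reach only later rows make up. A row lasts 1/8 s, in which the tool goes at most 62.5 mm and 10.7 degrees, less where a joint would pass 70% of its speed; a pose out of reach is approached as far as the arm can. A call with a gripper value outside its range is refused whole. The fingers move at their own pace and stop on an object; the grip force is fixed at half the most. Time passes only in rows, so rows that repeat a pose let the fingers close. It gives the time, the measured TCP pose, the force, the opening and the grip force at its end, in the units of the state.
- state(): the state, without advancing time (a new reading comes with each control period).
- get_image(name): name is "scene" or "top" or "wrist"; returns a dict with "image" (420x560x3 uint8, red, green, blue), "mtx" (3x3 intrinsics, pixels), "xyz" and "attitude" of the camera in the world. Camera axes: x right, y down, z forward; pixel columns grow to the right and rows downward; lengths in m; the calibration is good to about 2 mm. A picture is of the moment at which its call begins. There is no depth.
- close_job(): hands the job in; it is judged then, once.
The state is a dict: "time": time; "qpos": joint angles; "joint_velocities": joint speeds; "joint_torque": joint torques, N m; "position": TCP position; "ee_rot": TCP orientation; "contact_force": force on the tool from outside, world axes, zero at the start; "ft_torque": the same for the moment, N m; "grip_width": opening from 0.0 (shut) to 1.0 (fully open); "grasp_force": force on a finger pad.
Only numpy, scipy, OpenCV 4.12 (cv2) and the standard library are available. Lean on these libraries where they do the work, as an engineer would, in place of code of your own. Each camera call takes 0.05 s, during which the arm holds its last target. There are 200 camera calls.

TASK

Take the spring channel nut by its orange cap out of the wooden block, and fit it in the strut channel midway between the blue bands: lengthwise down through the slot, press it in against its spring until it is below the lips, twist it a quarter turn clockwise seen from above, and let it spring up so that its grooves catch the lips. The channel does not lie exactly central on its mount, so find the slot by feel or by eye. Until the nut has caught, never load the channel or its mount with more than 25 N; leave the things around undisturbed and let go of the nut at the end.

Things in the scene. Friction and masses are not known exactly. Their poses are not given: they have to be found in the camera images.
- nut_grip (a point): Grip point of the loose spring nut, in its orange cap: block 24 mm (x) by 16 (y) by 34 tall, flat sides, from 22 mm below this point to 12 above; z up. Grip here across the 16 mm (along y). Below it: 10 mm stem, steel nut body, coil spring, foot plate. About 0.09 kg. It stands upright in the wooden block's pocket, lowest 18 mm sunk in; lift straight up.
- nut_bar (a point): Centre of the top of the steel nut body, 35 mm below nut_grip. Body 34 mm (x) by 19 (y) by 9 thick. Two grooves along y in its top, 5.5 mm wide, 3 deep, centred 12.25 mm either side of the stem. Two opposite corners are cut away so that inside the channel it can turn only clockwise seen from above; it meets the walls about 7 degrees past a quarter turn.
- nut_foot (a point): Centre of the underside of the nut's foot plate, 28 mm (x) by 17 (y) by 3, carried on the coil spring. It is 77 mm below nut_grip with the spring free. Spring 600 N/m, 20 mm travel, no preload, damped 40 N s/m. It reaches the channel's inner floor before the nut body reaches the lips' lower edges.
- holder: Fixed light wooden block 85 x 65 x 22 mm with one pocket 36 x 22 mm, 18 mm deep, at its centre, in which the nut stands at the start. Origin at the centre of its underside, z up.
- mount: Fixed mount: grey plate 100 mm (x) by 230 (y) by 8, blue end blocks 38 mm high. Origin under its centre on the worktop, z up. A steel strut channel lies on it, exactly along y, 180 mm long, centred in y but set off across (x) by an unknown 0 to 9 mm either way, new each time and not shown by this pose. It is held fast and yields to no force under 100 N.
- lip_level (a point): Point above the mount's origin at the height of the channel's top, 49 mm up, axes as the mount (not centred on the slot: see mount). Channel 41 mm wide, 41 tall, walls 2.5, inside 36 wide, inner floor 10.5 mm above the worktop. Slot in the top 22 mm wide over the whole length. Blue bands on the lips bound the middle 52 mm, centred on the mount's y = 0.
- caught_level (a point): Point 79.5 mm above the mount's origin, axes as the mount: height of nut_grip when the grooves sit on the lips. Lip edges are turned down, 2.5 mm thick, ending 41.5 mm above the worktop. To turn, nut_grip must be 3 mm or more lower (5 is good: spring about 8 N; at 8.5 the cap meets the lips). Foot resting unloaded on the lips' top: nut_grip 126 mm above the origin.
- carton_a: Loose cardboard carton with a red strip, 67 x 112 x 80 mm, to the far right; origin at the centre of its underside. Bystander.
- carton_b: Loose cardboard carton with a blue strip, 65 x 70 x 55 mm, to the far left; origin at the centre of its underside. Bystander.
- tin: Loose closed grey tin, 84 x 121 x 42 mm, near right; origin at the centre of its underside. Bystander.
- angle: Loose bent sheet angle bracket, 42 x 81 x 48 mm, near; origin at the centre of its underside. Bystander.
Not all that is in view belongs to the job. Leave any purple look-alike of the part that bears nut_grip alone.

How it is judged:
On the way:
1. the nut is pressed down through the slot, lengthwise, to below the lips (z of nut_grip in the frame of mount between 0.065 and 0.0775 m and angle between the x axis of nut_grip and the y axis of mount, either way round below 0.35 rad and x of nut_grip in the frame of mount between -0.014 and 0.014 m and y of nut_grip in the frame of mount between -0.06 and 0.06 m), for 0.1 s.
At the end, for the whole second after the job is handed in: The released nut hangs caught in the channel: turned across it within 0.2 rad, grip point 78 to 81.5 mm above the mount's origin (grooves on the lips), upright within 0.12 rad, within 15 mm of the channel's middle along it and 14 mm of the mount's centre line across it (z of nut_grip in the frame of mount between 0.078 and 0.0815 m and angle between the x axis of nut_grip and the x axis of mount, either way round below 0.2 rad and angle between nut_grip's own z axis and vertical below 0.12 rad and y of nut_grip in the frame of mount between -0.015 and 0.015 m and x of nut_grip in the frame of mount between -0.014 and 0.014 m and contact force between the fingers and mount below 0.5 N); the robot touches nothing.
It fails at once if the channel or its mount is loaded with more than 25 N while the nut is not caught (contact force between mount and anything else above 25 N and not (z of nut_grip in the frame of mount between 0.078 and 0.0815 m and angle between the x axis of nut_grip and the x axis of mount, either way round below 0.2 rad)).
It fails at once if a bystander (carton, tin or bracket) is pushed more than 25 mm away (distance of any of carton_a, carton_b, tin, angle from where it was at the start of the episode above 0.025 m).
It also fails if it takes over 58 s, if anything falls off the work surface, if the arm or the gripper's body presses on something with over 40 N, if the wrist force passes 120 N, or if a joint passes its speed limit or range.

## Working session

There is one attempt and no reset: what is moved stays moved. The work goes in short steps, Python scripts to look and compute and a tool call to move; the robot and the scene stay as the last step left them, time stands still between calls to the robot, and variables do not carry over. Pictures are saved under pics/ and viewed, at most 10 in all, crops included, and the job is handed in when it is done.

Besides the shell and the picture viewer there is one more tool, called by a JSON object that holds its "name" and its "arguments". play_rows: Moves the arm, as the interface text tells. Its arguments: {"type":"object","properties":{"steps":{"type":"array","items":{"type":"array"}}},"required":["steps"]}

```bash
mkdir -p pics; cat > h.py <<'E'
from bench import *
import numpy as np, cv2
from scipy.spatial.transform import Rotation as R
def snap(n,f=None):
    d=get_image(n)
    if f: cv2.imwrite('pics/'+f,d['image'][:,:,::-1])
    return d
def rot(a):
    a=np.array(a,float)
    return a if a.shape==(3,3) else R.from_rotvec(a).as_matrix() if a.size==3 else R.from_quat(a).as_matrix()
def ray(d,u,v):
    r=rot(d['attitude'])@np.linalg.inv(np.array(d['mtx']))@np.array([u,v,1.]); return np.array(d['xyz']),r
def plane(d,u,v,z):
    o,r=ray(d,u,v); return o+r*(z-o[2])/r[2]
def tri(*obs):
    A=np.zeros((3,3));b=np.zeros(3)
    for d,u,v in obs:
        o,r=ray(d,u,v); r/=np.linalg.norm(r); P=np.eye(3)-np.outer(r,r);A+=P;b+=P@o
    return np.linalg.solve(A,b)
E
python3 - <<'E'
from h import *
import pickle
a=snap('scene','s0.png');b=snap('top','t0.png')
pickle.dump((a,b),open('v0.pkl','wb'))
for d in(a,b):print(d['xyz'],d['attitude'],d['mtx'])
print(state())
cv2.imwrite('pics/both0.png',cv2.resize(np.vstack([a['image'],b['image']])[:,:,::-1],(400,600)))
E
```

```text
[-0.3084139  -1.02383647  0.69515963] [-1.91279551  0.69171865 -0.42660667] [[408.97445399   0.         275.27362966]
 [  0.         408.97445399 210.19034759]
 [  0.           0.           1.        ]]
[ 0.44640444 -0.03983813  1.22258572] [-2.19676459  2.18715763 -0.07327478] [[396.55617927   0.         281.65502878]
 [  0.         396.55617927 201.66945165]
 [  0.           0.           1.        ]]
{'time': 0.1, 'qpos': array([ 1.06389707e+00,  1.59003801e-01,  1.59816148e+00, -2.55162634e-05,
        1.38621376e+00, -2.10128404e-01]), 'joint_velocities': array([-0.00035876, -0.00109276, -0.00270427, -0.0001895 ,  0.00017991,
       -0.00018128]), 'joint_torque': array([-2.93306966e-04, -3.96989143e+01, -3.32338750e+01, -1.45000540e-04,
        4.18069729e-03,  1.81339590e-05]), 'position': array([0.16790938, 0.54934081, 0.23037775]), 'ee_rot': array([-4.64361082e-01, -3.10647320e+00,  2.64095900e-03]), 'contact_force': array([0.12931976, 0.26483134, 0.91846017]), 'ft_torque': array([ 0.00529716,  0.00344819, -0.04078772]), 'grasp_force': 0.0, 'grip_width': 1.0000919792440708}
```

View pics/s0.png

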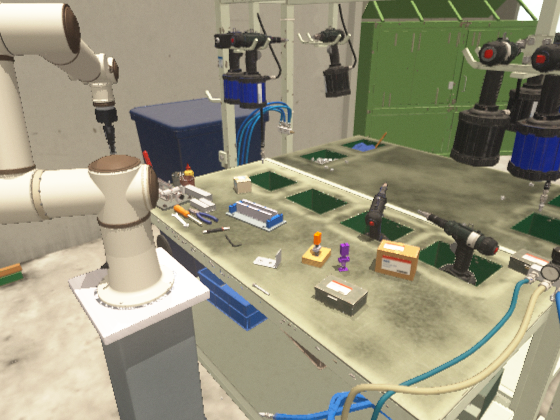

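View pics/t0.png

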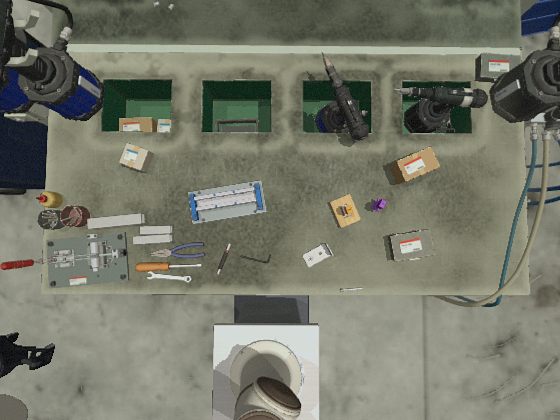

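The scene view shows the orange-capped nut in the wooden block at about (317,243), and (345,211) in the top view. A purple look-alike stands at (344,256) / (378,205). The mount with the channel is at (256,213) / (227,200). The orange one fits the description, as it has the orange cap and stands in the light wooden block. I'll confirm it in a crop.

```bash
python3 - <<'E'
from h import *
import pickle
a,b=pickle.load(open('v0.pkl','rb'))
c=[cv2.resize(b['image'][170:250,170:400],(690,240),interpolation=2),cv2.resize(a['image'][185:285,215:445],(690,300),interpolation=2)]
cv2.imwrite('pics/c0.png',np.vstack(c)[:,:,::-1])
def mask(d,lo,hi,box):
    h=cv2.cvtColor(d['image'],cv2.COLOR_RGB2HSV);m=cv2.inRange(h,lo,hi)
    k=np.zeros_like(m);x0,y0,x1,y1=box;k[y0:y1,x0:x1]=m[y0:y1,x0:x1];return k
O=((3,190,170),(17,255,255))
for d,box in((a,(290,220,335,275)),(b,(325,190,365,232))):
    m=mask(d,*O,box);n,l,s,ce=cv2.connectedComponentsWithStats(m);print([(s[i].tolist(),ce[i].round(1)) for i in range(1,n) if s[i][4]>5])
B=((100,150,80),(118,255,255))
for d,box in((a,(220,190,295,235)),(b,(180,170,275,230))):
    m=mask(d,*B,box);n,l,s,ce=cv2.connectedComponentsWithStats(m);print([(s[i].tolist(),ce[i].round(1)) for i in range(1,n) if s[i][4]>5])
m=mask(b,(10,60,150),(25,160,255),(325,185,365,235))
c=max(cv2.findContours(m,0,2)[0],key=cv2.contourArea);print(cv2.minAreaRect(c))
E
```

```text
[([314, 234, 7, 11, 60], array([316.9, 239.1]))]
[]
[([229, 204, 7, 8, 36], array([232.2, 207.7])), ([267, 214, 15, 13, 103], array([274.5, 219.8]))]
[([255, 184, 4, 2, 6], array([256.5, 184.3])), ([255, 188, 7, 16, 67], array([258.2, 195.5])), ([189, 194, 9, 26, 97], array([193.4, 206.9])), ([258, 206, 5, 4, 13], array([260.2, 207.4]))]
((345.0862121582031, 210.5345001220703), (28.099576950073242, 21.79686737060547), 66.80140686035156)
```

View pics/c0.png

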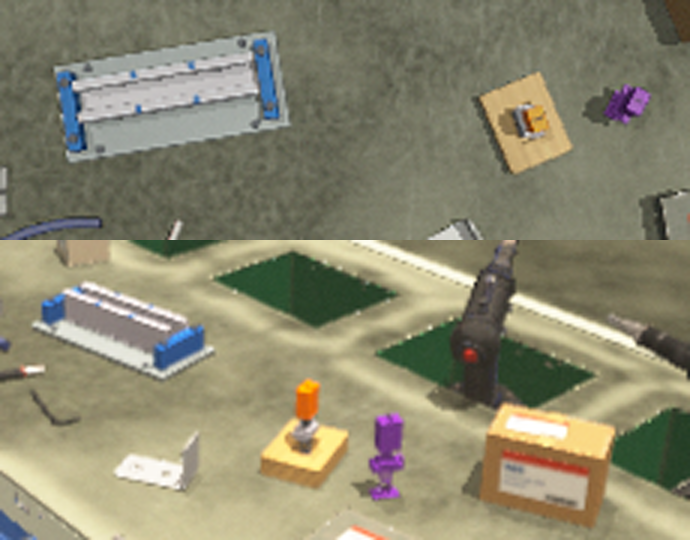

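The crop confirms the orange-capped nut in the wooden block: cap at crop (307,400), and seen from the top at (537,118). The purple one at (388,440) stands free and stays untouched. Next I'll work out the poses.

```bash
python3 - <<'E'
from h import *
import pickle
a,b=pickle.load(open('v0.pkl','rb'))
T=lambda x,y:(170+x/3,170+y/3)
def rect(pts,z):
    P=np.array([plane(b,*T(*p),z) for p in pts]);c=P.mean(0)
    e=[(P[1]-P[0]+P[2]-P[3])/2,(P[2]-P[1]+P[3]-P[0])/2]
    print(c.round(4),[(np.linalg.norm(v).round(4),np.degrees(np.arctan2(v[1],v[0])).round(1)) for v in e])
rect([(480,97),(541,72),(572,150),(511,174)],.022)
rect([(55,68),(275,33),(290,124),(70,160)],.008)
# channel lips outer corners (approx)
rect([(80,88),(245,60),(253,95),(86,122)],.049)
m=cv2.inRange(cv2.cvtColor(b['image'],cv2.COLOR_RGB2HSV),(8,170,150),(22,255,255))[190:232,325:365]
ys,xs=np.nonzero(m);u,v=xs.mean()+325,ys.mean()+190;print(u,v,len(xs))
print('cap',tri((a,316.9,239.1),(b,u,v)), plane(b,u,v,.1))
print(R.from_rotvec(state()['ee_rot']).as_matrix().round(3))
w=snap('wrist','w0.png');s=state();M=rot(s['ee_rot']);print('cam in tool',(M.T@(w['xyz']-s['position'])).round(4),(M.T@rot(w['attitude'])).round(3),w['mtx'])
E
```

```text
[ 0.4937 -0.2383  0.022 ] [(np.float64(0.0667), np.float64(-67.9)), (np.float64(0.0841), np.float64(-158.4))]
[0.5203 0.1207 0.008 ] [(np.float64(0.2274), np.float64(-80.5)), (np.float64(0.0951), np.float64(-170.0))]
[0.5226 0.1218 0.049 ] [(np.float64(0.1659), np.float64(-80.3)), (np.float64(0.0349), np.float64(-167.8))]
348.625 209.16666666666666 24
cap [ 0.49669315 -0.23912522  0.07223508] [ 0.49598724 -0.23477027  0.1       ]
[[-0.956  0.292 -0.001]
 [ 0.292  0.956 -0.002]
 [ 0.    -0.002 -1.   ]]
cam in tool [ 0.0681 -0.0006 -0.1426] [[-0.001 -0.963 -0.271]
 [ 1.    -0.001 -0.001]
 [ 0.001 -0.271  0.963]] [[343.74706743   0.         280.05585979]
 [  0.         343.74706743 209.78453776]
 [  0.           0.           1.        ]]
```

```bash
cat >> h.py <<'E'
def go(p,yaw=None):
    s=state();M=rot(s['ee_rot']);y0=np.degrees(np.arctan2(M[1,0],M[0,0]))
    d=M.T@(np.array(p)-s['position'])/.04
    t=0 if yaw is None else -((yaw-y0+180)%360-180)/6
    print('t',round(s['time'],2),'pos',s['position'].round(4),'yaw',round(y0,2),'F',s['contact_force'].round(1),'q6',s['qpos'][5].round(2),'-> shift',d.round(3),'turn',round(t,2))
E
python3 -c "
from h import *
go((.494,-.238,.2),21.8)"
```

```text
t 0.15 pos [0.168  0.5494 0.2305] yaw 163.0 F [ 0.6  0.7 -0.3] q6 -0.21 -> shift [-13.552 -16.441   0.783] turn 23.53
```

{"name": "play_rows", "arguments": {"steps": [[[-3,-4,0],6,45],[[-6,-8,0.2],12,45],[[-13.55,-16.44,0.78],23.5,45],[[-13.55,-16.44,0.78],23.5,45],[[-13.55,-16.44,0.78],23.5,45],[[-13.55,-16.44,0.78],23.5,45],[[-13.55,-16.44,0.78],23.5,45],[[-13.55,-16.44,0.78],23.5,45],[[-13.55,-16.44,0.78],23.5,45],[[-13.55,-16.44,0.78],23.5,45],[[-13.55,-16.44,0.78],23.5,45],[[-13.55,-16.44,0.78],23.5,45]]}}

```text
time: 1.65
position: [0.4544, -0.1449, 0.2041]
ee_rot: [-3.007, -0.91, -0.0]
contact_force: [1.0, -0.1, 0.7]
grip_width: 0.53
grasp_force: 0.0
```

```bash
python3 -c "
from h import *
go((.494,-.238,.2),21.8)"
```

```text
t 1.65 pos [ 0.4544 -0.1449  0.2041] yaw 33.68 F [ 1.  -0.1  0.7] q6 0.42 -> shift [-0.467  2.485  0.102] turn 1.98
```

{"name": "play_rows", "arguments": {"steps": [[[-0.47,2.48,0.1],2,45],[[-0.47,2.48,0.1],2,45],[[-0.47,2.48,0.1],2,45],[[-0.47,2.48,0.1],2,45]]}}

```text
time: 2.15
position: [0.4937, -0.2347, 0.1999]
ee_rot: [-3.082, -0.602, 0.001]
contact_force: [-0.4, 0.5, -1.2]
grip_width: 0.527
grasp_force: 0.0
```

```bash
python3 - <<'E'
from h import *
import pickle
go((.494,-.238,.2),21.8)
w=snap('wrist','w1.png');pickle.dump(w,open('w1.pkl','wb'))
h=cv2.cvtColor(w['image'],cv2.COLOR_RGB2HSV)
m=cv2.inRange(h,(3,190,100),(22,255,255));n,l,s,ce=cv2.connectedComponentsWithStats(m);print([(s[i].tolist(),ce[i].round(1)) for i in range(1,n) if s[i][4]>80])
E
```

```text
t 2.15 pos [ 0.4937 -0.2347  0.1999] yaw 22.1 F [-0.4  0.5 -1.2] q6 0.52 -> shift [-0.023  0.08  -0.003] turn 0.05
[([276, 182, 21, 37, 526], array([285.4, 196.8]))]
```

View pics/w1.png

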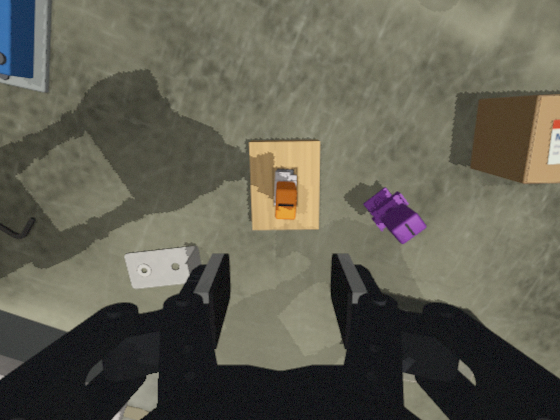

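```bash
python3 - <<'E'
from h import *
import pickle
w=pickle.load(open('w1.pkl','rb'));a,b=pickle.load(open('v0.pkl','rb'))
print('cap centre 2 views',tri((a,316.9,239.1),(w,286.5,200)),'top',tri((a,317,234.5),(w,286.5,204)))
print('cap top',plane(w,286.5,204,.093))
P=np.array([plane(w,*p,.022) for p in [(250,141),(320,140),(320,229),(252,230)]]);print(P.mean(0))
e=P[0]+P[1]-P[2]-P[3];print('yaw',np.degrees(np.arctan2(e[1],e[0])))
p=plane(w,286.5,204,.093);go((p[0],p[1],.062),21.8)
E
```

```text
cap centre 2 views [ 0.49624676 -0.23940664  0.07233832] top [ 0.49679166 -0.23874738  0.08813648]
cap top [ 0.49842686 -0.23870066  0.093     ]
[ 0.49711008 -0.23956019  0.022     ]
yaw 22.91730498531316
t 2.2 pos [ 0.4937 -0.2344  0.2001] yaw 22.13 F [ 0.3  0.7 -0.5] q6 0.52 -> shift [0.069 0.148 3.452] turn 0.06
```

{"name": "play_rows", "arguments": {"steps": [[[0.07,0.1,0.5],0,42],[[0.07,0.1,0.5],0,42],[[0.07,0.1,0.5],0,42]]}}

```text
time: 2.58
position: [0.4982, -0.2375, 0.181]
ee_rot: [3.083, 0.603, 0.001]
contact_force: [-0.0, 1.0, 1.0]
grip_width: 0.49
grasp_force: 0.0
```

```bash
python3 -c "
from h import *
go((.4973,-.2393,.062),22.5)"
```

```text
t 2.58 pos [ 0.4982 -0.2375  0.181 ] yaw 22.14 F [-0.  1.  1.] q6 0.52 -> shift [-0.039  0.032  2.974] turn -0.06
```

{"name": "play_rows", "arguments": {"steps": [[[-0.04,0.03,1],0,42],[[-0.04,0.03,2],0,42],[[-0.04,0.03,2.7],0,42],[[-0.04,0.03,2.97],0,42],[[-0.04,0.03,2.97],0,42],[[-0.04,0.03,2.97],0,30],[[-0.04,0.03,2.97],0,20],[[-0.04,0.03,2.97],0,10],[[-0.04,0.03,2.97],0,10],[[-0.04,0.03,2.97],0,10]]}}

```text
time: 3.82
position: [0.4974, -0.2401, 0.0618]
ee_rot: [3.083, 0.601, 0.001]
contact_force: [0.9, 0.9, 1.2]
grip_width: 0.176
grasp_force: 61.0
```

```bash
python3 -c "
from h import *
go((.4973,-.2393,.2),22.5);print(state()['grip_width']*85.4,state()['grasp_force'])"
```

```text
t 3.83 pos [ 0.4974 -0.2401  0.0618] yaw 22.07 F [0.9 0.9 1.2] q6 0.52 -> shift [ 0.006 -0.017 -3.455] turn -0.07
15.061056542010274 61.04907989501953
```

{"name": "play_rows", "arguments": {"steps": [[[0,0,-0.5],0,10],[[0,0,-1.5],0,10],[[0,0,-2.5],0,10],[[0,0,-3.45],0,10],[[0,0,-3.45],0,10]]}}

```text
time: 4.45
position: [0.4987, -0.241, 0.2028]
ee_rot: [3.079, 0.601, 0.006]
contact_force: [0.4, -0.6, -1.8]
grip_width: 0.176
grasp_force: 60.9
```

```bash
python3 -c "
from h import *
go((.5215,.121,.2),100);print(state()['grip_width']*85.4,state()['grasp_force'])"
```

```text
t 4.45 pos [ 0.4987 -0.241   0.2028] yaw 22.08 F [ 0.4 -0.6 -1.8] q6 0.52 -> shift [ 3.932 -8.173  0.037] turn -12.99
15.068020253673497 60.92200756072998
```

{"name": "play_rows", "arguments": {"steps": [[[0.8,-1.6,0],-2,10],[[1.6,-3.2,0],-4,10],[[2.4,-4.8,0],-6,10],[[3.1,-6.4,0],-8,10],[[3.93,-8.17,0],-9.5,10],[[3.93,-8.17,0],-11,10],[[3.93,-8.17,0],-13,10],[[3.93,-8.17,0],-13,10],[[3.93,-8.17,0],-13,10],[[3.93,-8.17,0],-13,10]]}}

```text
time: 5.7
position: [0.5193, 0.1219, 0.1984]
ee_rot: [-2.018, -2.406, 0.002]
contact_force: [-0.7, -0.2, -1.1]
grip_width: 0.178
grasp_force: 60.9
```

```bash
python3 - <<'E'
from h import *
import pickle
go((.5215,.121,.2),100)
w=snap('wrist','w2.png');pickle.dump(w,open('w2.pkl','wb'))
s=state();K=np.array(w['mtx']);A=rot(w['attitude'])
h=cv2.cvtColor(w['image'],cv2.COLOR_RGB2HSV)
m=cv2.inRange(h,(98,120,60),(122,255,255));n,l,st,ce=cv2.connectedComponentsWithStats(m);print([(st[i].tolist(),ce[i].round(1).tolist()) for i in range(1,n) if st[i][4]>20])
E
```

```text
t 5.7 pos [0.5193 0.1219 0.1984] yaw 100.01 F [-0.7 -0.2 -1.1] q6 -0.17 -> shift [-0.032  0.049 -0.04 ] turn 0.0
[([160, 7, 6, 36, 62], [162.6, 24.8]), ([124, 54, 4, 19, 27], [125.4, 63.6]), ([237, 67, 96, 20, 1554], [283.5, 76.8]), ([126, 74, 4, 12, 21], [128.0, 79.5]), ([269, 160, 7, 6, 39], [272.2, 162.3]), ([308, 160, 8, 6, 48], [311.5, 162.5]), ([306, 225, 8, 5, 40], [309.5, 227.0])]
```

View pics/w2.png

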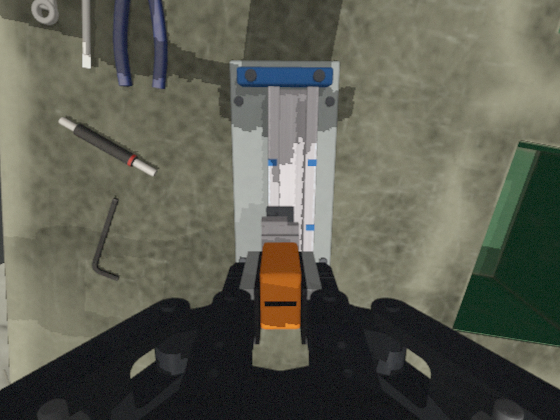

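The bands sit on the lips at (272,162), (311,162) and (309,227). The slot runs between about columns 279 and 306, and the foot plate (about (280,213)) hangs above it.

```bash
python3 - <<'E'
from h import *
import pickle
w=pickle.load(open('w2.pkl','rb'))
Z=.049
P=[plane(w,*p,Z) for p in [(272.2,162.3),(311.5,162.5),(309.5,227)]]
for p in P: print(p.round(4))
mid=(P[0]+P[1])/2; e=P[1]-P[2]
print('sep',np.linalg.norm(e),'yaw',np.degrees(np.arctan2(e[1],e[0])),'acc',np.linalg.norm(P[0]-P[1]))
c=(P[0]+P[2])/2;print('diag centre',c)
g=cv2.cvtColor(w['image'],cv2.COLOR_RGB2GRAY).astype(float)
for r in (95,105,115,125,135,150,175,190): print(r,g[r-2:r+3,262:324:1].mean(0).astype(int).tolist())
# plate corners
Q=[plane(w,*p,.008) for p in [(230,62),(339,62)]];print('plate end',Q, np.degrees(np.arctan2(*(Q[0]-Q[1])[[1,0]]))-90)
B=[plane(w,*p,.038) for p in [(237,77),(333,77)]];print('block mid',np.mean(B,0))
E
```

```text
[0.5079 0.1478 0.049 ]
[0.5409 0.1534 0.049 ]
[0.5505 0.0965 0.049 ]
sep 0.0577601708285479 yaw 99.59348673950622 acc 0.033401950483562676
diag centre [0.5292004  0.12216348 0.049     ]
95 [106, 107, 105, 99, 93, 99, 133, 157, 151, 144, 144, 142, 142, 144, 144, 143, 140, 128, 126, 132, 130, 131, 130, 134, 140, 137, 139, 138, 139, 139, 135, 132, 132, 132, 130, 127, 132, 139, 136, 138, 140, 141, 138, 134, 123, 126, 144, 144, 146, 145, 143, 142, 144, 144, 147, 146, 124, 98, 101, 101, 108, 116]
105 [92, 93, 94, 92, 94, 96, 135, 159, 150, 145, 144, 142, 141, 144, 144, 143, 139, 131, 135, 143, 141, 144, 144, 143, 142, 144, 146, 144, 147, 148, 147, 143, 143, 142, 131, 117, 115, 116, 117, 118, 120, 119, 119, 116, 117, 135, 146, 145, 145, 145, 142, 142, 144, 146, 149, 142, 120, 114, 114, 115, 116, 116]
115 [95, 94, 92, 92, 94, 96, 134, 159, 151, 145, 145, 144, 143, 144, 145, 142, 137, 130, 134, 143, 141, 143, 144, 142, 142, 142, 143, 143, 145, 148, 145, 143, 142, 141, 132, 117, 115, 116, 117, 118, 119, 120, 119, 112, 118, 139, 145, 144, 145, 145, 143, 143, 144, 148, 150, 134, 112, 117, 117, 1
[... 1048 characters left out ...]
 213, 220, 219, 221, 220, 219, 219, 219, 220, 219, 221, 221, 221, 221, 221, 214, 204, 201, 205, 205, 203, 200, 171, 113, 123, 178, 208, 207, 207, 208, 206, 205, 206, 209, 217, 200, 164, 175, 174, 173, 174, 173, 174, 175]
190 [165, 163, 159, 159, 159, 152, 194, 222, 212, 207, 208, 206, 205, 207, 208, 207, 191, 195, 221, 222, 221, 222, 221, 220, 221, 221, 220, 219, 221, 221, 221, 222, 216, 206, 203, 204, 206, 205, 204, 180, 119, 105, 148, 194, 205, 207, 207, 206, 204, 204, 206, 206, 205, 192, 176, 175, 176, 176, 176, 176, 176, 175]
plate end [array([0.45555596, 0.22438515, 0.008     ]), array([0.55198807, 0.24128495, 0.008     ])] -260.0598134046651
block mid [0.5065826  0.21762417 0.038     ]
```

```bash
python3 - <<'E'
from h import *
import pickle
w=pickle.load(open('w2.pkl','rb'));s=state();M=rot(s['ee_rot'])
g=cv2.cvtColor(w['image'],cv2.COLOR_RGB2GRAY).astype(float)
C=[plane(w,292.4,115,.049),plane(w,291.5,182,.049)]
e=C[0]-C[1];print('chan yaw',np.degrees(np.arctan2(e[1],e[0])))
for c in C: print(c.round(4),'in tool',(M.T@(c-s['position'])*1e3).round(1))
d=(plane(w,272.2,162.3,.049)+plane(w,309.5,227,.049))/2;print('bands centre in tool',(M.T@(d-s['position'])*1e3).round(1))
f=[plane(w,c,213,.142) for c in(267,293.5)];print('foot in tool',[(M.T@(c-s['position'])*1e3).round(1) for c in f])
for r in (209,215,220): print(r,g[r-1:r+2,258:312].mean(0).astype(int).tolist())
for r in (300,315): print(r,g[r-1:r+2,255:308].mean(0).astype(int).tolist())
print('tilt',M[:,2])
E
```

```text
chan yaw 99.70970909830426
[0.5178 0.1889 0.049 ] in tool [ 66.3  10.1 149.7]
[0.5272 0.1339 0.049 ] in tool [ 10.5   9.8 149.7]
bands centre in tool [ -1.4   9.8 149.7]
foot in tool [array([ 9.8, -7.9, 56.7]), array([ 9.8,  8.1, 56.7])]
209 [162, 162, 162, 161, 161, 160, 161, 142, 94, 64, 65, 64, 66, 66, 66, 66, 64, 64, 65, 64, 65, 69, 66, 65, 65, 66, 67, 65, 63, 64, 64, 65, 64, 64, 64, 118, 184, 205, 202, 203, 205, 202, 201, 188, 144, 118, 172, 204, 205, 207, 208, 204, 203, 205]
215 [159, 159, 160, 155, 151, 149, 147, 141, 108, 63, 62, 64, 68, 67, 67, 66, 64, 61, 61, 62, 67, 72, 71, 68, 72, 71, 72, 72, 71, 67, 65, 67, 66, 64, 64, 116, 185, 207, 201, 204, 204, 201, 178, 121, 110, 125, 179, 205, 206, 207, 206, 204, 204, 205]
220 [159, 160, 154, 129, 98, 101, 98, 98, 95, 95, 97, 97, 95, 95, 98, 99, 98, 97, 97, 97, 98, 99, 98, 97, 97, 97, 98, 97, 92, 79, 67, 66, 67, 69, 63, 111, 174, 198, 197, 198, 201, 201, 201, 180, 118, 148, 193, 206, 206, 208, 206, 203, 204, 205]
300 [30, 30, 33, 25, 19, 66, 93, 94, 94, 89, 84, 82, 84, 84, 84, 86, 83, 84, 84, 83, 85, 83, 84, 84, 84, 83, 83, 84, 82, 80, 83, 85, 83, 84, 83, 82, 84, 82, 85, 83, 83, 88, 92, 92, 88, 68, 16, 26, 27, 33, 31, 35, 44]
315 [29, 29, 30, 31, 25, 52, 84, 93, 94, 96, 98, 95, 96, 95, 97, 97, 96, 93, 96, 96, 95, 96, 96, 97, 94, 96, 95, 97, 96, 95, 96, 96, 97, 94, 95, 96, 96, 95, 95, 97, 93, 93, 93, 91, 79, 53, 22, 30, 28, 32, 24, 27, 23]
tilt [-1.48843006e-03  1.03821339e-05 -9.99998892e-01]
```

{"name": "play_rows", "arguments": {"steps": [[[-0.04,0.25,0],0,10],[[-0.04,0.25,0.6],0,10],[[-0.04,0.25,1.3],0,10],[[-0.04,0.25,2],0,10],[[-0.04,0.25,2.1],0,10],[[-0.04,0.25,2.1],0,10],[[-0.04,0.25,2.1],0,10],[[-0.04,0.25,2.1],0,10]]}}

```text
time: 6.75
position: [0.5309, 0.1223, 0.1167]
ee_rot: [2.017, 2.407, 0.002]
contact_force: [-0.3, 0.2, -1.1]
grip_width: 0.179
grasp_force: 60.8
```

```bash
python3 - <<'E'
from h import *
import pickle
go((.529,.122,.112),99.8)
w=snap('wrist','w3.png');pickle.dump(w,open('w3.pkl','wb'))
cv2.imwrite('pics/w3c.png',cv2.resize(w['image'][60:300,200:360],(533,800*1)[:1]+(800,) if 0 else (400,600),interpolation=2)[:,:,::-1])
E
```

```text
t 6.75 pos [0.5309 0.1223 0.1167] yaw 100.08 F [-0.3  0.2 -1.1] q6 -0.17 -> shift [ 0.002 -0.049  0.117] turn 0.05
```

View pics/w3c.png

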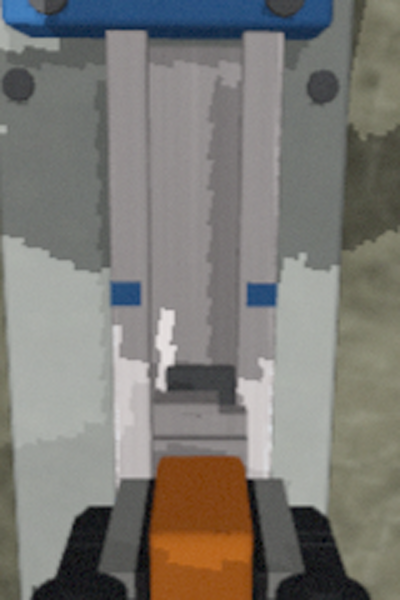

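The close crop shows the slot's inner lip edges at about crop columns 150 and 241, and the foot at 167–235 just above. The foot sits a little right of centre, so I'll measure it.

```bash
python3 - <<'E'
from h import *
import pickle
w=pickle.load(open('w3.pkl','rb'));s=state();M=rot(s['ee_rot'])
g=cv2.cvtColor(w['image'],cv2.COLOR_RGB2GRAY).astype(float)
def edges(r):
    p=np.abs(np.diff(g[r-2:r+3,235:320].mean(0)));i=[k for k in range(1,len(p)-1) if p[k]>5 and p[k]>=p[k-1] and p[k]>p[k+1]]
    return [(235.5+k,int(p[k])) for k in i]
for r in (85,100,120,140,160,190,200,210,215,228): print(r,edges(r))
# reference: where tool y=0 plane appears at lip level
for z in(.049,.059):
  for x in(10,40,80):
    q=s['position']+M@np.array([x/1e3,0,0]);q[2]=z
    c=np.array(w['mtx'])@rot(w['attitude']).T@(q-w['xyz']);print(z,x,(c[:2]/c[2]).round(1),'px/mm',(w['mtx'][0][0]/c[2]/1e3).round(2))
E
```

```text
85 [(242.5, 21), (257.5, 21), (259.5, 19), (269.5, 7), (278.5, 6), (287.5, 8), (295.5, 14), (297.5, 21), (310.5, 11), (312.5, 35)]
100 [(237.5, 12), (242.5, 25), (257.5, 17), (259.5, 20), (284.5, 14), (296.5, 14), (311.5, 19)]
120 [(238.5, 7), (243.5, 25), (257.5, 11), (259.5, 11), (282.5, 14), (294.5, 9), (296.5, 24), (308.5, 9), (311.5, 25)]
140 [(238.5, 10), (243.5, 23), (258.5, 15), (260.5, 13), (284.5, 15), (296.5, 18), (310.5, 22)]
160 [(238.5, 6), (240.5, 5), (243.5, 25), (258.5, 17), (260.5, 15), (282.5, 11), (293.5, 9), (295.5, 22), (310.5, 17)]
190 [(240.5, 8), (244.5, 16), (248.5, 22), (258.5, 17), (260.5, 18), (262.5, 48), (268.5, 42), (284.5, 9), (295.5, 19), (306.5, 6), (310.5, 16)]
200 [(241.5, 6), (244.5, 28), (247.5, 39), (258.5, 19), (260.5, 22), (263.5, 33), (269.5, 42), (282.5, 13), (294.5, 14), (309.5, 13)]
210 [(239.5, 6), (245.5, 29), (258.5, 47), (262.5, 50), (265.5, 69), (294.5, 45), (297.5, 7), (304.5, 33), (308.5, 17)]
215 [(241.5, 8), (245.5, 30), (252.5, 10), (259.5, 40), (261.5, 24), (266.5, 61), (294.5, 61), (308.5, 23)]
228 [(241.5, 7), (245.5, 30), (247.5, 8), (253.5, 8), (259.5, 39), (261.5, 13), (298.5, 33), (308.5, 29)]
0.049 10 [279.2 207.5] px/mm 1.58
0.049 40 [279.2 160.1] px/mm 1.64
0.049 80 [279.  91.] px/mm 1.73
0.059 10 [279.3 211.8] px/mm 1.65
0.059 40 [279.2 162.4] px/mm 1.71
0.059 80 [279.   89.9] px/mm 1.81
```

{"name": "play_rows", "arguments": {"steps": [[[0,-0.05,0.05],0,10],[[0,-0.05,0.05],0,10],[[0,-0.05,0.05],0,10],[[0,-0.05,0.05],0,10]]}}

```text
time: 7.3
position: [0.5281, 0.1219, 0.1135]
ee_rot: [2.018, 2.408, 0.0]
contact_force: [-0.1, -0.3, -1.2]
grip_width: 0.177
grasp_force: 60.8
```

```bash
cat > meas.py <<'E'
from h import *
go((.529,.122,.112),99.8)
w=snap('wrist')
g=cv2.cvtColor(w['image'],cv2.COLOR_RGB2GRAY).astype(float)
for r in (160,205,210,215,220,228):
    p=np.abs(np.diff(g[r-2:r+3,235:320].mean(0)));print(r,[(235.5+k,int(p[k])) for k in range(1,84) if p[k]>8 and p[k]>=p[k-1] and p[k]>p[k+1]])
E
python3 meas.py
```

```text
t 7.3 pos [0.5281 0.1219 0.1135] yaw 100.08 F [-0.1 -0.3 -1.2] q6 -0.17 -> shift [-0.001  0.021  0.038] turn 0.05
160 [(242.5, 8), (248.5, 24), (262.5, 14), (264.5, 15), (287.5, 14), (300.5, 18), (315.5, 18)]
205 [(244.5, 8), (248.5, 22), (251.5, 26), (257.5, 11), (260.5, 14), (263.5, 17), (267.5, 21), (270.5, 24), (292.5, 29), (297.5, 67), (299.5, 19), (310.5, 16), (313.5, 14), (315.5, 11)]
210 [(243.5, 8), (248.5, 26), (259.5, 30), (265.5, 23), (293.5, 68), (296.5, 63), (299.5, 24), (303.5, 35), (314.5, 26)]
215 [(245.5, 8), (248.5, 24), (259.5, 21), (264.5, 30), (266.5, 21), (293.5, 69), (295.5, 37), (299.5, 44), (314.5, 17)]
220 [(244.5, 9), (249.5, 23), (261.5, 42), (286.5, 16), (293.5, 57), (297.5, 63), (313.5, 17)]
228 [(249.5, 25), (251.5, 13), (261.5, 22), (299.5, 34), (313.5, 34)]
```

{"name": "play_rows", "arguments": {"steps": [[[0,0.02,0.05],0,10],[[0,0.02,0.05],0,10],[[0,0.02,0.05],0,10],[[0,0.02,0.05],0,10]]}}

```text
time: 7.85
position: [0.5289, 0.122, 0.1115]
ee_rot: [2.018, 2.408, 0.0]
contact_force: [0.6, 1.0, -0.9]
grip_width: 0.178
grasp_force: 60.8
```

```bash
python3 meas.py
```

```text
t 7.85 pos [0.5289 0.122  0.1115] yaw 100.08 F [ 0.6  1.  -0.9] q6 -0.17 -> shift [-0.001  0.002 -0.012] turn 0.05
160 [(241.5, 9), (246.5, 24), (261.5, 19), (263.5, 20), (286.5, 15), (297.5, 10), (299.5, 25), (314.5, 20)]
205 [(243.5, 8), (247.5, 13), (249.5, 27), (261.5, 16), (263.5, 10), (266.5, 22), (269.5, 37), (285.5, 8), (293.5, 53), (296.5, 62), (298.5, 24), (313.5, 16)]
210 [(247.5, 25), (249.5, 13), (255.5, 9), (258.5, 24), (261.5, 16), (266.5, 25), (293.5, 69), (295.5, 54), (298.5, 20), (305.5, 23), (312.5, 20), (314.5, 11)]
215 [(247.5, 31), (257.5, 20), (261.5, 19), (264.5, 25), (266.5, 63), (292.5, 44), (295.5, 19), (298.5, 26), (301.5, 21), (304.5, 12), (312.5, 25)]
220 [(243.5, 9), (247.5, 30), (261.5, 41), (286.5, 14), (293.5, 58), (296.5, 56), (298.5, 42), (312.5, 19)]
228 [(247.5, 45), (253.5, 10), (261.5, 22), (298.5, 32), (312.5, 21)]
```

{"name": "play_rows", "arguments": {"steps": [[[0,0.01,0.1],0,10],[[0,0.01,0.2],0,10],[[0,0.01,0.3],0,10],[[0,0.01,0.4],0,10],[[0,0.01,0.4],0,10]]}}

```text
time: 8.52
position: [0.5289, 0.1221, 0.095]
ee_rot: [-2.017, -2.407, 0.001]
contact_force: [-0.4, 0.3, -0.9]
grip_width: 0.172
grasp_force: 60.8
```

```bash
python3 meas.py
```

```text
t 8.53 pos [0.5289 0.1221 0.095 ] yaw 100.08 F [-0.4  0.3 -0.9] q6 -0.17 -> shift [-0.003  0.001 -0.425] turn 0.05
160 [(238.5, 9), (243.5, 22), (259.5, 9), (261.5, 10), (287.5, 13), (299.5, 9), (301.5, 25), (317.5, 18)]
205 [(244.5, 12), (260.5, 17), (263.5, 49), (266.5, 49), (287.5, 9), (294.5, 13), (298.5, 19), (300.5, 23), (316.5, 15)]
210 [(241.5, 10), (244.5, 14), (260.5, 20), (262.5, 12), (265.5, 26), (294.5, 69), (298.5, 56), (300.5, 25), (316.5, 17)]
215 [(240.5, 9), (243.5, 11), (245.5, 9), (255.5, 10), (260.5, 14), (262.5, 9), (264.5, 23), (266.5, 60), (293.5, 90), (297.5, 48), (300.5, 20), (316.5, 18)]
220 [(244.5, 11), (246.5, 17), (254.5, 10), (286.5, 16), (293.5, 56), (296.5, 54), (300.5, 19), (316.5, 19)]
228 [(240.5, 9), (245.5, 29), (255.5, 21), (258.5, 27), (261.5, 10), (298.5, 13), (300.5, 13), (305.5, 27), (315.5, 28)]
```

{"name": "play_rows", "arguments": {"steps": [[[0,0.01,0.1],0,10],[[0,0.01,0.2],0,10],[[0,0.01,0.3],0,10],[[0,0.01,0.42],0,10],[[0,0.01,0.42],0,10]]}}

```text
time: 9.2
position: [0.5292, 0.1222, 0.0781]
ee_rot: [-2.017, -2.407, 0.001]
contact_force: [-0.8, 0.5, -2.3]
grip_width: 0.178
grasp_force: 60.8
```

```bash
python3 meas.py
```

```text
t 9.2 pos [0.5292 0.1222 0.0781] yaw 100.08 F [-0.8  0.5 -2.3] q6 -0.17 -> shift [-0.003 -0.007 -0.848] turn 0.05
160 [(239.5, 25), (257.5, 23), (259.5, 24), (288.5, 16), (302.5, 18)]
205 [(237.5, 8), (239.5, 11), (257.5, 11), (259.5, 12), (265.5, 14), (288.5, 9), (293.5, 10), (299.5, 9), (301.5, 23)]
210 [(240.5, 11), (258.5, 9), (261.5, 19), (265.5, 53), (293.5, 30), (299.5, 10), (301.5, 24)]
215 [(240.5, 15), (258.5, 15), (261.5, 13), (265.5, 54), (288.5, 9), (293.5, 31), (295.5, 41), (299.5, 52), (301.5, 23)]
220 [(237.5, 8), (240.5, 8), (257.5, 20), (286.5, 18), (294.5, 60), (298.5, 55), (301.5, 25)]Traceback (most recent call last):
  File "meas.py", line 6, in <module>
    p=np.abs(np.diff(g[r-2:r+3,235:320].mean(0)));print(r,[(235.5+k,int(p[k])) for k in range(1,84) if p[k]>8 and p[k]>=p[k-1] and p[k]>p[k+1]])
                                                                                                                                        ~^^^^^
IndexError: index 84 is out of bounds for axis 0 with size 84
```

{"name": "play_rows", "arguments": {"steps": [[[0,0,0.06],0,10],[[0,0,0.12],0,10],[[0,0,0.18],0,10],[[0,0,0.22],0,10],[[0,0,0.22],0,10]]}}

```text
time: 9.88
position: [0.5297, 0.1222, 0.0699]
ee_rot: [-2.018, -2.408, 0.0]
contact_force: [0.1, -0.5, -0.7]
grip_width: 0.175
grasp_force: 61.0
```

```bash
python3 -c "
from h import *
go((.529,.122,.0555),99.8)"
```

```text
t 9.88 pos [0.5297 0.1222 0.0699] yaw 100.08 F [ 0.1 -0.5 -0.7] q6 -0.17 -> shift [-0.002 -0.017  0.359] turn 0.05
```

{"name": "play_rows", "arguments": {"steps": [[[0,-0.01,0.06],0,10],[[0,-0.01,0.12],0,10],[[0,-0.01,0.18],0,10],[[0,-0.01,0.24],0,10],[[0,-0.01,0.24],0,10]]}}

```text
time: 10.5
position: [0.5297, 0.1222, 0.0606]
ee_rot: [2.017, 2.408, 0.001]
contact_force: [-2.0, 0.9, 5.5]
grip_width: 0.175
grasp_force: 61.8
```

```bash
python3 -c "
from h import *
go((.529,.122,.0555),99.8);print(state()['grip_width'])"
```

```text
t 10.5 pos [0.5297 0.1222 0.0606] yaw 100.08 F [-2.   0.9  5.5] q6 -0.17 -> shift [-0.001 -0.018  0.128] turn 0.05
0.17468518575301567
```

{"name": "play_rows", "arguments": {"steps": [[[0,-0.02,0.05],0,10],[[0,-0.02,0.1],0,10],[[0,-0.02,0.15],0,10],[[0,-0.02,0.15],0,10],[[0,-0.02,0.15],0,10]]}}

```text
time: 11.12
position: [0.5297, 0.1221, 0.0555]
ee_rot: [2.017, 2.407, 0.003]
contact_force: [-1.3, 0.1, 8.5]
grip_width: 0.177
grasp_force: 62.2
```

```bash
python3 -c "
from h import *
go((.529,.122,.0555),99.8);print(state()['grip_width'],state()['ft_torque'])"
```

```text
t 11.12 pos [0.5297 0.1221 0.0555] yaw 100.08 F [-1.3  0.1  8.5] q6 -0.17 -> shift [-0.    -0.017 -0.001] turn 0.05
0.1770867475685435 [0.15473717 0.21770176 0.00968499]
```

{"name": "play_rows", "arguments": {"steps": [[[0,-0.015,0],1.5,10],[[0,-0.015,0],3,10],[[0,-0.015,0],4.5,10],[[0,-0.015,0],6,10],[[0,-0.015,0],7.5,10],[[0,-0.015,0],7.5,10]]}}

```text
time: 11.88
position: [0.5296, 0.1217, 0.0557]
ee_rot: [2.785, 1.45, 0.005]
contact_force: [0.1, -0.6, 8.3]
grip_width: 0.173
grasp_force: 62.2
```

```bash
python3 -c "
from h import *
go((.529,.122,.0555),10);print(state()['grip_width'],state()['ft_torque'])"
```

```text
t 11.88 pos [0.5296 0.1217 0.0557] yaw 55.01 F [ 0.1 -0.6  8.3] q6 0.61 -> shift [-0.003 -0.016  0.006] turn 7.5
0.17337409898710224 [-0.0663143   0.05017889 -0.0124505 ]
```

{"name": "play_rows", "arguments": {"steps": [[[0,-0.015,0],1.5,10],[[0,-0.015,0],3,10],[[0,-0.015,0],4.5,10],[[0,-0.015,0],6,10],[[0,-0.015,0],7.5,10],[[0,-0.015,0],7.5,10],[[0,-0.015,0],7.5,10]]}}

```text
time: 12.75
position: [0.5292, 0.122, 0.0558]
ee_rot: [3.129, 0.276, 0.006]
contact_force: [-0.3, -0.4, 7.6]
grip_width: 0.175
grasp_force: 62.2
```

```bash
python3 -c "
from h import *
go((.529,.122,.0605),10);print(state()['grip_width'],state()['ft_torque'])"
```

```text
t 12.75 pos [0.5292 0.122  0.0558] yaw 10.08 F [-0.3 -0.4  7.6] q6 1.4 -> shift [-0.004 -0.001 -0.118] turn 0.01
0.1750136356946091 [-0.11698294  0.04655697 -0.06059182]
```

{"name": "play_rows", "arguments": {"steps": [[[0,0,-0.03],0,10],[[0,0,-0.06],0,10],[[0,0,-0.09],0,10],[[0,0,-0.11],0,10],[[0,0,-0.11],0,10]]}}

```text
time: 13.38
position: [0.5291, 0.122, 0.0599]
ee_rot: [3.129, 0.276, 0.006]
contact_force: [1.2, 0.4, 5.5]
grip_width: 0.176
grasp_force: 62.0
```

```bash
python3 -c "
from h import *
go((.529,.122,.0603),10);print(state()['grip_width'],state()['ft_torque'])"
```

```text
t 13.38 pos [0.5291 0.122  0.0599] yaw 10.08 F [1.2 0.4 5.5] q6 1.4 -> shift [-0.002 -0.001 -0.011] turn 0.01
0.17615061155644374 [-0.04900902 -0.16854287 -0.00234795]
```

{"name": "play_rows", "arguments": {"steps": [[[0,0,-0.015],0,10],[[0,0,-0.03],0,10],[[0,0,-0.03],0,10],[[0,0,-0.03],0,10]]}}

```text
time: 13.88
position: [0.5291, 0.1219, 0.0609]
ee_rot: [3.129, 0.276, 0.006]
contact_force: [2.0, -1.7, 4.9]
grip_width: 0.177
grasp_force: 61.9
```

```bash
python3 -c "
from h import *
go((.529,.122,.0603),10);print(state()['grip_width'],state()['ft_torque'])"
```

```text
t 13.88 pos [0.5291 0.1219 0.0609] yaw 10.07 F [ 2.  -1.7  4.9] q6 1.4 -> shift [-0.002 -0.002  0.016] turn 0.01
0.17669099409886155 [-0.11098835 -0.32512746 -0.05810769]
```

{"name": "play_rows", "arguments": {"steps": [[[0,0,-0.015],0,10],[[0,0,-0.015],0,10],[[0,0,-0.015],0,10]]}}

```text
time: 14.25
position: [0.5283, 0.1221, 0.061]
ee_rot: [3.129, 0.276, 0.003]
contact_force: [4.1, 0.1, 6.4]
grip_width: 0.179
grasp_force: 61.8
```

```bash
python3 -c "
from h import *
go((.529,.122,.0603),10);print(state()['grip_width'],state()['ft_torque'])"
```

```text
t 14.25 pos [0.5283 0.1221 0.061 ] yaw 10.08 F [4.1 0.1 6.4] q6 1.4 -> shift [0.016 0.006 0.018] turn 0.01
0.17877543612688915 [-0.09577018 -0.68105155  0.01940205]
```

{"name": "play_rows", "arguments": {"steps": [[[0.02,0,0],0,10],[[0.02,0,0],0,10],[[0.02,0,0],0,10]]}}

```text
time: 14.62
position: [0.5284, 0.1222, 0.0606]
ee_rot: [3.129, 0.276, 0.001]
contact_force: [2.5, -0.5, 5.8]
grip_width: 0.175
grasp_force: 61.8
```

```bash
python3 -c "
from h import *
go((.529,.122,.0603),10);print(state()['grip_width'],state()['ft_torque'])
w=snap('wrist','w4.png')
cv2.imwrite('pics/w4c.png',cv2.resize(w['image'][120:360,160:400],(600,600),interpolation=2)[:,:,::-1])"
```

```text
t 14.62 pos [0.5284 0.1222 0.0606] yaw 10.08 F [ 2.5 -0.5  5.8] q6 1.4 -> shift [0.013 0.008 0.008] turn 0.01
0.17450125753902804 [-0.23205624 -0.45874725 -0.00393655]
```

View pics/w4c.png

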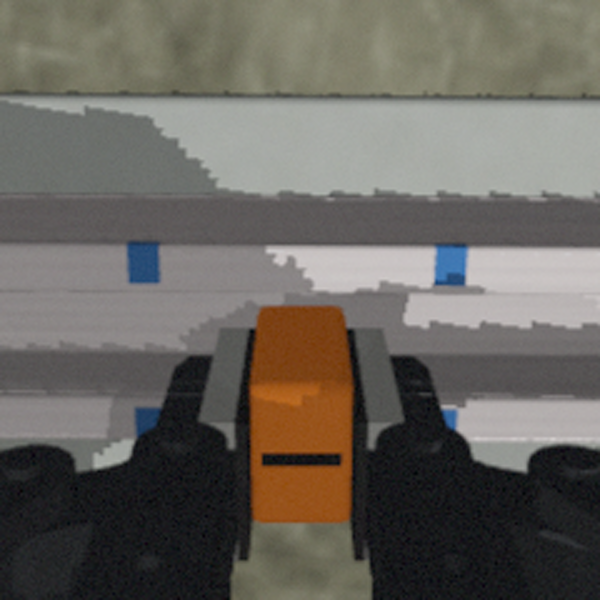

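The cap is midway between the bands (crop columns 144 and 450, cap at about 300), and the nut is turned square across. I'll release it and retreat upwards.

{"name": "play_rows", "arguments": {"steps": [[[0.01,0,0],0,20],[[0.01,0,0],0,30],[[0.01,0,0],0,40],[[0.01,0,0],0,40],[[0.01,0,-0.5],0,40],[[0.01,0,-1.5],0,40],[[0.01,0,-2.5],0,40],[[0.01,0,-3.5],0,40],[[0.01,0,-3.5],0,40]]}}

```text
time: 15.8
position: [0.531, 0.1225, 0.2046]
ee_rot: [3.129, 0.276, 0.012]
contact_force: [0.1, -0.1, -0.1]
grip_width: 0.471
grasp_force: 0.0
```

```bash
python3 - <<'E'
from h import *
s=state();print(s['position'],s['contact_force'],s['grip_width'])
w=snap('wrist','w5.png');a=snap('scene')
h=lambda d:cv2.inRange(cv2.cvtColor(d['image'],cv2.COLOR_RGB2HSV),(3,190,100),(22,255,255))
for d in(w,a):
    n,l,st,ce=cv2.connectedComponentsWithStats(h(d));print([(st[i].tolist(),ce[i].round(1).tolist()) for i in range(1,n) if st[i][4]>25])
cv2.imwrite('pics/w5c.png',np.hstack([cv2.resize(w['image'],(480,360)),cv2.resize(a['image'][165:255,215:295],(320,360),interpolation=2)])[:,:,::-1])
E
```

```text
[0.53104404 0.12247008 0.20461933] [ 0.09790773 -0.05008265 -0.06913436] 0.4711083281452763
[([270, 188, 19, 35, 614], [279.1, 204.8]), ([7, 317, 67, 16, 424], [40.0, 323.7])]
[([253, 196, 7, 10, 57], [255.8, 200.1]), ([174, 206, 15, 11, 49], [180.5, 211.2]), ([387, 257, 24, 6, 33], [399.1, 259.3])]
```

View pics/w5c.png

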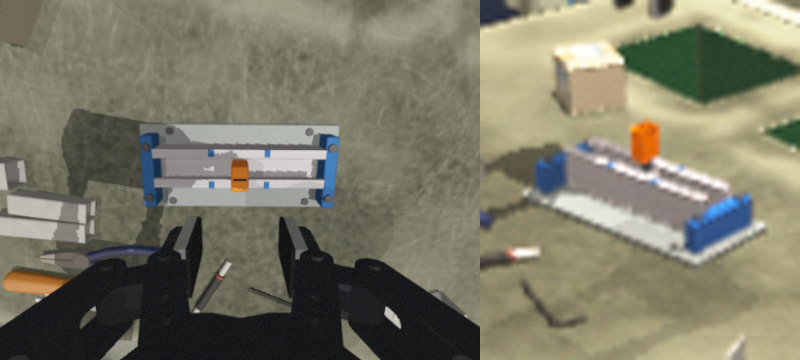

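The nut stands upright in the slot midway between the bands, turned across it, and the gripper is clear. One height check, then I'll hand in.

```bash
python3 - <<'E'
from h import *
w=snap('wrist');a=snap('scene')
p=tri((w,279.1,204.8),(a,255.8,200.1));print('cap centre',p.round(4),'expected z ~.0745')
if .066<p[2]<.084: print(close_job())
E
```

```text
cap centre [0.5274 0.1214 0.0767] expected z ~.0745
the job is handed in; nothing more can be done
None
```

The nut is caught across the channel, upright and midway between the blue bands; it is released with the gripper clear, and the job was handed in at about 16 s, but no verdict came back. The highest contact reading was about 8.5 N, and the last camera check put the cap about 2 mm above its expected height, within the camera's accuracy.

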